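Lay the pressed blanks on their cooling pads

TASK

Four printed blanks have just come out of the press: a mug with a red handle, a round coaster, a square tile and a photo block. Set each one down without dropping it on the black cooling pad that shows its own outline, centred inside the outline and turned to fit it (the mug upright with its handle over the drawn handle, the others flat with the print up; either way round will do for tile and photo block). Do not push or tip over the pen cup.

Things in the scene. Friction and masses are not known exactly. Their poses are not given: they have to be found in the camera images.
- mug: Small white printing mug with red handle and red inner floor, open end up: straight round body 60 mm outside diameter, 70 mm tall, wall 4 mm. Origin: centre of the underside. Body z up; the handle sticks out along +y to 56 mm from the mug's axis, 9 mm thick, between 11 and 61 mm high, so the sides at +x and -x are free to grip (60 mm wide). Mass about 0.13 to 0.24 kg.
- mug_handle (a point): Middle of the mug's red handle: 51 mm from the mug's axis along its +y, 36 mm above its underside.
- round_coaster: Round white ceramic coaster with blue printed rings on top: 60 mm diameter, 14 mm thick. Lies flat, print up; origin: centre of the underside, z up. About 0.1 kg.
- square_tile: Square white ceramic tile with an orange printed square border on top: 56 x 56 mm, 14 mm thick. Lies flat, print up; origin: centre of the underside, z up, x and y parallel to its sides. About 0.1 kg.
- photo_block: Rectangular wooden photo block with a landscape picture (blue sky, green field, yellow sun) on top: 84 mm along its x, 54 mm along its y, 18 mm thick. Lies flat, picture up; origin: centre of the underside, z up. About 0.07 kg.
- pad_mug: Cooling pad with a red outline of a mug seen from above: a circle of 68 mm inner diameter with a lug for the handle along the pad's +y. Pad 96 mm in x, 116 mm in y (from -48 to +68 mm). The pad is fixed, black rubber, 3 mm thick, so a blank standing on it has its underside 3 mm above the table; origin on the table under the centre of the circle.
- pad_round: Cooling pad 96 x 96 mm with a blue circle of 68 mm inner diameter. The pad is fixed, black rubber, 3 mm thick, so a blank standing on it has its underside 3 mm above the table; origin on the table under the centre of the outline.
- pad_square: Cooling pad 96 x 96 mm with an orange square outline, 64 mm inside, sides parallel to the pad's x and y. The pad is fixed, black rubber, 3 mm thick, so a blank standing on it has its underside 3 mm above the table; origin on the table under the centre of the outline.
- pad_photo: Cooling pad 120 mm in x, 90 mm in y, with a green rectangular outline, 92 mm along x and 62 mm along y inside. The pad is fixed, black rubber, 3 mm thick, so a blank standing on it has its underside 3 mm above the table; origin on the table under the centre of the outline.
- pen_cup: Bystander: loose round white cup holding three pens, 66 mm diameter, 90 mm tall, pens up to 130 mm high. Origin: centre of the underside. (Also loose among these things: a flat amber roll of tape, 72 mm diameter, 19 mm high, not listed, at least about 150 mm from centre to centre of anything else.)
Things that resemble listed ones, but are neither listed nor needed, are in the scene too. Leave any purple look-alike of the pad_mug alone.

How it is judged:
By the outcome, as a careful person would: the job done as asked, in the order asked, and still so for the second after the job is handed in, with the robot touching nothing.
It also fails if it takes over 122 s, if anything falls off the work surface, if the arm or the gripper's body presses on something with over 40 N, if the wrist force passes 120 N, or if a joint passes its speed limit or range.

ROBOT

A 6-joint arm with a two-finger parallel gripper is mounted at the origin on the work surface. World frame = base frame: x ahead of the robot, y to its left, z up, the work surface at z = 0. Lengths are in m, angles in rad, forces in N, time in s.
With the tool pointing down it reaches from about 0.35 to 0.975 m from the base axis. Payload 4.9 kg.
Tool frame: the origin (TCP) lies between the finger pads; the fingertips stand 14 mm ahead of it and the grasp point (between the pads) lies 5 mm behind it (manip.finger_overhang is the distance from the TCP to the fingertips, in m); z points along the fingers, y is the line along which they close (so a half turn about z gives the same grasp; the last joint's range is limited). The gripper opens to 85 mm and grips with 20 to 120 N. Pads are 22 mm wide; open, the fingers measure 114 mm over their backs; the gripper's body (76 mm by 85 mm) begins 54 mm behind the grasp point. The pads swing forward as they close: fully open they stand 13 mm farther back than shut.
Start: joints at [-1.292, 0.053, 1.613, -0, 1.476, -0.119], TCP at [0.242, -0.576, 0.245] pointing down, gripper open.
Joint ranges: [-3.01, 3.01], [-1.01, 2.22], [0.06, 2.58], [-1.02, 4.17], [0.09, 2.62], [-3.14, 3.14]. Speed limits (rad/s): [2.57, 2.57, 3.14, 3.14, 3.14, 3.14].

INTERFACE

Orientations are given as a unit quaternion [w, x, y, z].
In Python, from plant import manip, grab_frame gives the robot as it stands.
- The arm moves only by the tool servo_tool, never from a script. Its argument "deltas" is a list that holds one entry, the list of rows, each a list of 5 numbers: the opening in per cent of the stroke, from 0 (shut) to 100 (fully open), then the shift along the world's x, y, z in m, then the turn about the world's z in degrees. A call has exactly 8 rows; each row shifts and turns the commanded pose from where the row before left it; what a row does not reach is not made up. A row lasts 1/10 s, in which the tool goes at most 50 mm and 8.59 degrees, less where a joint would pass 70% of its speed; a pose out of reach is approached as far as the arm can. A call is refused whole if a number of a shift passes 0.05 or a number of a turn 8.59, either way. A call with a gripper value outside its range is refused whole. The fingers move at their own pace and stop on an object; the grip force is fixed at half the most. Time passes only in rows, so rows that do not move let the fingers close, or fill a call up. It gives the time, the measured TCP pose, the force, the opening and the grip force at its end, in the units of the state.
- manip.state(): the state, without advancing time (a new reading comes with each control period).
- grab_frame(name): name is "scene" or "top" or "wrist"; returns a dict with "pixels" (480x640x3 uint8, red, green, blue), "z_map" (480x640 float32, m along the optical axis (not along the pixel's ray), 0 where there is no reading), "fx", "fy", "cx", "cy" (pixels), "rvec" (rotation vector, rad) and "tvec" (3), from world to camera coordinates, as OpenCV has them; the wrist camera has in their place "T_tool_cam" (4x4, takes a point from camera to tool coordinates, whose origin is the TCP and whose axes are the flange's). Camera axes: x right, y down, z forward; pixel columns grow to the right and rows downward; lengths in m; the calibration is good to about 2 mm. The wrist camera is an equidistant fisheye: a pixel r from the principal point sees the ray r / f radians off the axis. A picture is of the moment at which its call begins: read the wrist's pose just before it.
- manip.job_done(): hands the job in; it is judged then, once.
The state is a dict: "time": time; "joint_pos": joint angles; "joint_vel": joint speeds; "joint_efforts": joint torques, N m; "tool_pos": TCP position; "tool_rot": TCP orientation; "contact_force": force on the tool from outside, world axes, zero at the start; "ft_torque": the same for the moment, N m; "gripper_width": opening from 0.0 (shut) to 1.0 (fully open); "grasp_force": force on a finger pad.
Only numpy, scipy, OpenCV 4.12 (cv2) and the standard library are available. Lean on these libraries where they do the work, as an engineer would, in place of code of your own. Each camera call takes 0.05 s, during which the arm holds its last target. There are 200 camera calls.

## Working session

There is one attempt and no reset: what is moved stays moved. The work goes in short steps, Python scripts to look and compute and a tool call to move; the robot and the scene stay as the last step left them, time stands still between calls to the robot, and variables do not carry over. Pictures are saved under pics/ and viewed, at most 14 in all, crops included, and the job is handed in when it is done.

Besides the shell and the picture viewer there is one more tool, called after "Emit:" by a JSON object that holds its "fn" and its "kwargs", one argument or row to a line. servo_tool: Moves the arm, as the interface text tells. Its arguments: {"type":"object","properties":{"deltas":{"type":"array"}},"required":["deltas"]}

```bash
mkdir -p pics; ls
python3 - <<'E'
from plant import manip, grab_frame
import cv2,numpy as np
for n in("scene","top"):
    f=grab_frame(n);np.savez(f"/tmp/{n}.npz",**f);cv2.imwrite(f"pics/{n}1.png",f["pixels"][:,:,::-1])
    print(n,f["fx"],f["cx"],f["cy"],f["rvec"],f["tvec"],(f["z_map"]>0).mean())
print(manip.state(),manip.finger_overhang)
E
```

```text
pics
scene 488.5403207642584 320.29307164227305 244.69880600859565 [ 1.54227424  2.03440251 -0.81906545] [ 0.1358046  -0.25862561  1.39873409] 0.9958658854166667
top 552.743711559804 321.3819111711939 234.37131433742755 [ 2.21079267 -2.15473048  0.09413267] [-0.00655884  0.45395457  1.5210743 ] 0.9960026041666666
{'time': 0.1, 'joint_pos': array([-1.29196111e+00,  5.32694208e-02,  1.61416307e+00, -2.89234432e-05,
        1.47598069e+00, -1.18972373e-01]), 'joint_vel': array([-1.32300461e-03, -2.02646319e-03, -2.46407001e-03,  1.64503238e-03,
        2.30592975e-05, -1.67435896e-04]), 'joint_efforts': array([-3.00475676e-05, -3.94904137e+01, -3.71361136e+01, -1.59868187e-04,
        3.89423658e-03,  1.60485513e-05]), 'tool_pos': array([ 0.24198435, -0.57567228,  0.2441954 ]), 'tool_rot': array([-9.06206543e-04,  9.80283092e-01,  1.97596132e-01, -8.70306573e-05]), 'contact_force': array([0.11738447, 0.04256263, 0.17329908]), 'ft_torque': array([ 0.0116892 ,  0.04023314, -0.04412382]), 'grasp_force': 0.0, 'gripper_width': 0.9988064335883721} 0.014
```

View pics/top1.png

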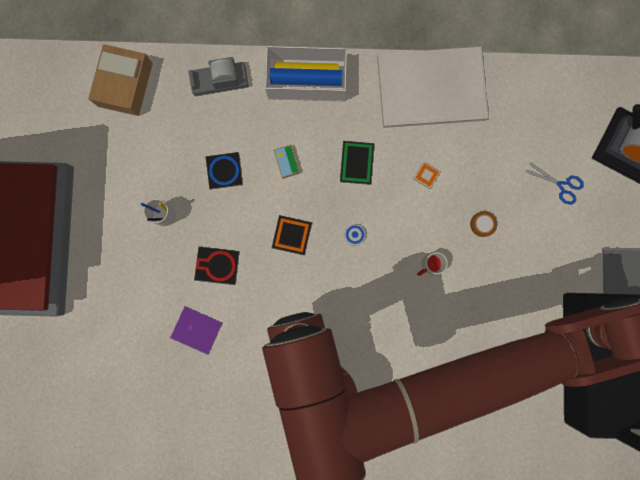

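View pics/scene1.png

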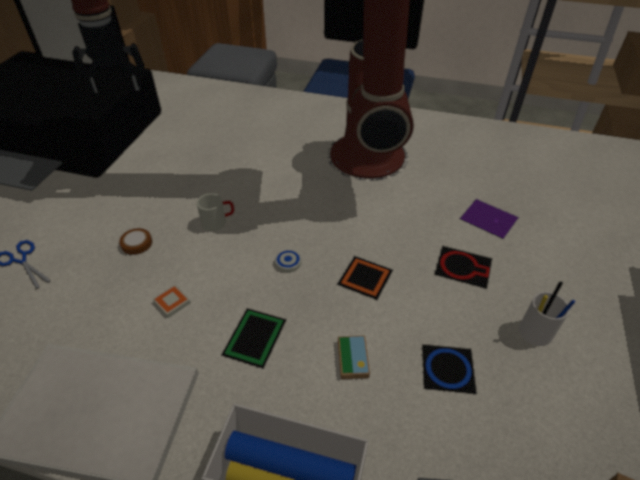

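The top view shows the mug at (434,263) with its handle at (421,272), the coaster at (355,235), the tile at (428,175) and the photo block at (287,161). The pads are red (217,265), blue (224,171), orange (292,235) and green (357,162). The pen cup is at (157,212) and the tape at (484,224). The purple sheet at (196,330) is the look-alike. The red-outlined pad with a lug at (217,265) fits pad_mug. The scene view shows the same layout.

```bash
cat > h.py <<'E'
import cv2,numpy as np
def load(n): return dict(np.load(f"/tmp/{n}.npz"))
def pose(f):
    R=cv2.Rodrigues(f["rvec"])[0]; return R,f["tvec"].reshape(3)
def world(f):
    """per-pixel world points from the depth map"""
    R,t=pose(f); v,u=np.mgrid[:480,:640]; z=f["z_map"]
    P=np.stack([(u-f["cx"])/f["fx"]*z,(v-f["cy"])/f["fy"]*z,z],-1)
    return (P-t)@R
def ray(f,uv):
    R,t=pose(f); uv=np.asarray(uv,float)
    d=np.array([(uv[0]-f["cx"])/f["fx"],(uv[1]-f["cy"])/f["fy"],1]); d=R.T@d
    return -R.T@t,d/np.linalg.norm(d)
def meet(rays):
    A=0;b=0
    for o,d in rays:
        M=np.eye(3)-np.outer(d,d); A=A+M; b=b+M@o
    x=np.linalg.solve(A,b); return x,[np.linalg.norm((np.eye(3)-np.outer(d,d))@(x-o)) for o,d in rays]
def onplane(f,uv,z):
    o,d=ray(f,uv); return o+d*(z-o[2])/d[2]
def mask(px,c):
    H=cv2.cvtColor(px,cv2.COLOR_RGB2HSV).astype(int); h,s,v=H[...,0],H[...,1],H[...,2]
    m={"red":((h<8)|(h>172))&(s>130)&(v>60),"blue":(h>100)&(h<120)&(s>110)&(v>50),
     "orange":(h>6)&(h<18)&(s>140)&(v>80),"green":(h>50)&(h<85)&(s>100)&(v>40),
     "black":(v<60)}[c]
    return m
E
python3 - <<'E'
from h import *
T,S=load("top"),load("scene")
W={"top":world(T),"scene":world(S)}; F={"top":T,"scene":S}
spots={"mug":((434,263),(210,208),"white"),"coaster":((355,235),(288,261),"blue"),"tile":((428,175),(171,300),"orange"),"photo":((287,161),(353,356),"solid"),
"pmug":((217,265),(464,266),"red"),"pround":((224,171),(449,369),"blue"),"psq":((292,235),(366,278),"orange"),"pphoto":((357,162),(254,337),"green"),"cup":((157,212),(543,318),"x"),"tape":((484,224),(136,240),"x")}
for k,(a,b,c) in spots.items():
    out={};cc={}
    for n,uv in(("top",a),("scene",b)):
        u,v=uv;r=34;sl=np.s_[max(0,v-r):v+r,max(0,u-r):u+r]
        w=W[n][sl];px=F[n]["pixels"][sl]
        if c in("white","solid","x"): m=(w[...,2]>0.009)&(w[...,2]<.2)
        else: m=mask(px,c)
        nn,L,st,ce=cv2.connectedComponentsWithStats(m.astype(np.uint8))
        d=[st[i,4] for i in range(1,nn)]; i=1+int(np.argmax(d)); m=L==i
        p=w[m]; 
        rc=cv2.minAreaRect((p[:,:2]*1000).astype(np.float32))
        print(k,n,"n",m.sum(),"zmed %.4f zmax %.4f"%(np.median(p[:,2]),p[:,2].max()),"mean",p.mean(0).round(4),"rect",np.round(rc[0],1),np.round(rc[1],1),round(rc[2],1))
        ys,xs=np.nonzero(m); e=cv2.minAreaRect(np.stack([xs,ys],1).astype(np.float32))[0]
        cc[n]=(e[0]+max(0,u-r),e[1]+max(0,v-r))
    if c not in("x","white"):
        x,res=meet([ray(T,cc["top"]),ray(S,cc["scene"])]); print("   tri",x.round(4),np.round(res,4))
E
```

```text
mug top n 323 zmed 0.0536 zmax 0.0765 mean [ 0.3777 -0.301   0.0482] rect [ 380.1 -296.2] [59.2 77.3] 4.9
mug scene n 890 zmed 0.0468 zmax 0.0720 mean [ 0.3837 -0.3     0.0448] rect [ 382.2 -297.1] [64.8 78.2] 5.0
coaster top n 118 zmed 0.0131 zmax 0.0199 mean [ 0.4576 -0.0877  0.0134] rect [457.7 -87.5] [50.7 47.8] 1.0
coaster scene n 84 zmed 0.0135 zmax 0.0170 mean [ 0.4627 -0.0885  0.0134] rect [458.8 -89.9] [41.8 48.1] 14.1
   tri [ 0.4582 -0.0886  0.0126] [0.0012 0.0012]
tile top n 200 zmed 0.0138 zmax 1.5527 mean [ 0.6302 -0.2863  0.0213] rect [ 482.4 -157. ] [ 54.5 452.1] 48.9
tile scene n 262 zmed 0.0136 zmax 0.0176 mean [ 0.6328 -0.2892  0.0136] rect [ 632.2 -289.6] [51.1 46.6] 61.3
   tri [ 0.632  -0.2885  0.0135] [0.0008 0.0008]
photo top n 566 zmed 0.0180 zmax 0.0310 mean [0.6588 0.1083 0.0181] rect [661.8 109.2] [90.8 53.8] 18.6
photo scene n 1167 zmed 0.0176 zmax 0.0225 mean [0.6631 0.1081 0.0174] rect [659.7 107.6] [87.2 54.5] 18.3
   tri [0.6613 0.1088 0.0142] [0.0003 0.0003]
pmug top n 406 zmed 0.0025 zmax 1.5527 mean [0.3608 0.2947 0.0065] rect [333.2 187.4] [339.9 
[... 676 characters left out ...]
013]
pphoto top n 450 zmed 0.0026 zmax 1.5527 mean [ 0.6626 -0.0896  0.0097] rect [522.7 -66.2] [ 90.4 406.3] 80.4
pphoto scene n 719 zmed 0.0025 zmax 0.8252 mean [ 0.6708 -0.0895  0.0082] rect [888.7   3. ] [622.3 114.8] 22.9
   tri [ 0.6649 -0.0915  0.0019] [0.0014 0.0014]
cup top n 584 zmed 0.0647 zmax 0.1319 mean [0.5    0.4474 0.0621] rect [499.6 448.2] [66.3 64.6] 89.9
cup scene n 1859 zmed 0.0649 zmax 0.1300 mean [0.5078 0.4448 0.0636] rect [501.1 446.3] [64.7 68.1] 79.7
tape top n 527 zmed 0.0185 zmax 0.0279 mean [ 0.4958 -0.4474  0.0183] rect [ 496.2 -448.2] [69.9 72.4] 30.7
tape scene n 612 zmed 0.0182 zmax 0.0231 mean [ 0.5005 -0.447   0.0178] rect [ 498.8 -449. ] [72.3 71.3] 26.6
```

Emit:
{"fn": "servo_tool", "kwargs": {
  "deltas": [
    [[100, 0.024, 0.04, 0.01, 8.5], [100, 0.024, 0.04, 0.01, 8.5], [100, 0.024, 0.04, 0.01, 8.5], [100, 0.024, 0.04, 0.01, 8.5], [100, 0.024, 0.04, 0.01, 8.5], [100, 0.024, 0.04, 0.01, 8.5], [100, 0.024, 0.04, 0.01, 8.5], [100, 0.024, 0.04, 0.01, 8.5]]
  ]
}}

```text
time: 0.9
tool_pos: [0.4345, -0.2543, 0.3253]
tool_rot: [-0.0, 0.7, 0.714, 0.0]
contact_force: [0.4, -0.6, 0.3]
gripper_width: 1.002
grasp_force: 0.0
```

```bash
cat >> h.py <<'E'
from scipy.spatial.transform import Rotation as Rn
def wrist(tag):
    from plant import manip,grab_frame
    s=manip.state(); f=grab_frame("wrist")
    f["p"]=s["tool_pos"];f["q"]=s["tool_rot"]
    np.savez(f"/tmp/{tag}.npz",**f); return f
def wpix(f,P):
    "world points (N,3) -> wrist pixels"
    R=Rn.from_quat(np.roll(f["q"],-1)).as_matrix(); T=f["T_tool_cam"]
    c=((P-f["p"])@R-T[:3,3])@T[:3,:3]
    r=np.hypot(c[...,0],c[...,1]); k=np.arctan2(r,c[...,2])/np.maximum(r,1e-9)
    return f["cx"]+f["fx"]*c[...,0]*k, f["cy"]+f["fy"]*c[...,1]*k
def ortho(f,x,y,z,half=.075,res=.0005):
    "picture of plane z round (x,y); image right = -y, up = +x as in the top view"
    n=int(2*half/res); a=(np.arange(n)-n/2+.5)*res
    Y,X=np.meshgrid(y-a,x-a); u,v=wpix(f,np.stack([X,Y,np.full_like(X,z)],-1))
    return cv2.remap(f["pixels"],u.astype(np.float32),v.astype(np.float32),cv2.INTER_LINEAR)
def o2w(p,x,y,half=.075,res=.0005):
    p=np.asarray(p,float); n=int(2*half/res); return np.stack([x-(p[...,1]-n/2+.5)*res,y-(p[...,0]-n/2+.5)*res],-1)
def label(im,t): return cv2.putText(im.copy(),t,(4,16),0,.5,(255,0,255),1)
E
python3 - <<'E'
from h import *
f=wrist("w1"); print(f["fx"],f["cx"],f["cy"],f["T_tool_cam"].round(3).tolist(),f["p"])
ims=[label(ortho(f,.382,-.30,.07),"mug z70"),label(ortho(f,.458,-.088,.014),"coaster"),label(ortho(f,.632,-.288,.014),"tile")]
cv2.imwrite("pics/w1.png",np.hstack([cv2.resize(f["pixels"],(400,300))[:,:,::-1]]))
big=np.vstack([np.hstack(ims[:2]),np.hstack([ims[2],cv2.resize(f["pixels"],(300,225)).repeat(1,0) if 0 else np.pad(cv2.resize(f["pixels"],(300,225)),((0,75),(0,0),(0,0)))])])
cv2.imwrite("pics/o1.png",big[:,:,::-1])
E
```

```text
371.64829954431775 325.5137544532131 238.9885167163039 [[0.0, -0.956, -0.293, 0.075], [1.0, -0.0, 0.001, 0.002], [-0.001, -0.293, 0.956, -0.128], [0.0, 0.0, 0.0, 1.0]] [ 0.43452429 -0.25428126  0.32527005]
```

View pics/o1.png

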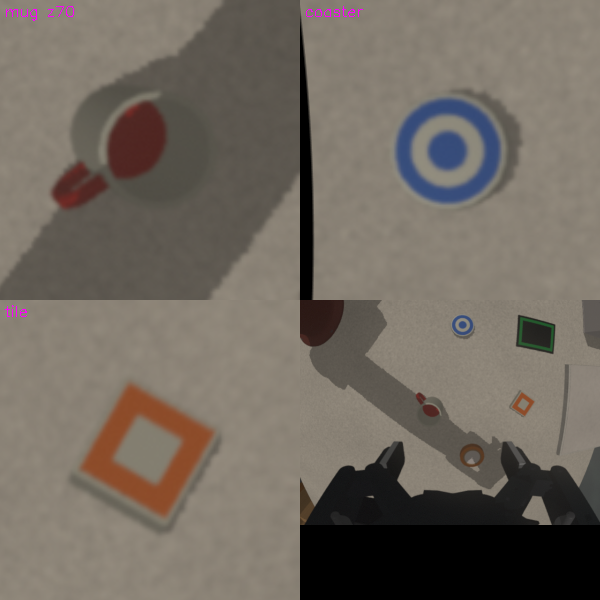

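Wrist view and crops: mug rim circle at about (154,149) in its crop with the handle to the lower left (80,186), coaster at (148,151) and tile at (148,150), all within 3 mm of the coarse positions.

```bash
cat >> h.py <<'E'
def blob(im,c):
    n,L,st,_=cv2.connectedComponentsWithStats(mask(im,c).astype(np.uint8))
    m=(L==1+np.argmax(st[1:,4])).astype(np.uint8)
    return max(cv2.findContours(m,cv2.RETR_EXTERNAL,cv2.CHAIN_APPROX_NONE)[0],key=cv2.contourArea)
def rect(f,c,x,y,z,half=.075):
    "centre, size (mm), world angle of the long side of the colour blob"
    for _ in range(2):
        k=o2w(blob(ortho(f,x,y,z,half),c)[:,0],x,y,half)
        (cx,cy),(w,h),a=cv2.minAreaRect((k*1000).astype(np.float32)); x,y=cx/1000,cy/1000
    if w<h: a+=90;w,h=h,w
    return round(cx,1),round(cy,1),round(w,1),round(h,1),round(a%180,1)
def circ(f,c,x,y,z):
    k=o2w(blob(ortho(f,x,y,z),c)[:,0],x,y)
    e=cv2.fitEllipse((k*1000).astype(np.float32)); return np.round(e[0],1),np.round(e[1],1)
def rim(f,x,y,z,r=30):
    g=cv2.createCLAHE(4).apply(cv2.cvtColor(ortho(f,x,y,z),cv2.COLOR_RGB2GRAY))
    C=cv2.HoughCircles(cv2.GaussianBlur(g,(5,5),1),cv2.HOUGH_GRADIENT_ALT,1,5,param1=100,param2=.3,minRadius=int(r*2-4),maxRadius=int(r*2+4))
    return [] if C is None else [(o2w(c[:2],x,y).round(4).tolist(),c[2]/2) for c in C[0]]
def handle(f,x,y,z=.061):
    "world angle of the red handle seen from the axis (x,y), red of the inner floor left out"
    im=ortho(f,x,y,z); v,u=np.nonzero(mask(im,"red")); p=o2w(np.stack([u,v],1),x,y)-[x,y]
    p=p[np.linalg.norm(p,axis=1)>.034]; m=np.median(p,0); return len(p),m.round(4),round(np.degrees(np.arctan2(m[1],m[0])),1)
E
python3 - <<'E'
from h import *
f=load("w1")
print("mug",rim(f,.382,-.30,.07),handle(f,.382,-.302))
print("coaster",circ(f,"blue",.458,-.088,.014)); print("tile",rect(f,"orange",.632,-.288,.014)); print("pphoto",rect(f,"green",.665,-.091,.003))
E
```

```text
mug [([0.3793, -0.3047], np.float32(29.881866))] (943, array([-0.0222,  0.0383]), np.float64(120.2))
coaster (array([457.5, -87. ]), array([49.7, 49.9]))
tile (631.7, -286.7, 48.4, 48.2, 60.1)
pphoto (664.6, -88.9, 109.2, 78.9, 176.7)
```

Emit:
{"fn": "servo_tool", "kwargs": {
  "deltas": [
    [[100, -0.013, -0.012, -0.014, 5], [100, -0.013, -0.012, -0.014, 5], [100, -0.013, -0.012, -0.014, 5], [100, -0.013, -0.012, -0.014, 5], [100, 0, 0, -0.014, 5], [100, 0, 0, -0.014, 0], [100, 0, 0, -0.014, 0], [100, 0, 0, 0, 0]]
  ]
}}

```text
time: 1.75
tool_pos: [0.3813, -0.3031, 0.2243]
tool_rot: [-0.002, 0.532, 0.847, 0.001]
contact_force: [-0.3, 0.7, 0.4]
gripper_width: 0.998
grasp_force: 0.0
```

Run:
```python
from h import *
f=wrist("w2")
a,b=ortho(f,.381,-.302,.07),ortho(f,.381,-.302,.0)
cv2.imwrite("pics/o2.png",np.hstack([label(a,"z70"),label(b,"z0")])[:,:,::-1])
for z in(.066,.07,.074): print(z,rim(f,.381,-.302,z))
print(handle(f,.381,-.302),handle(f,.381,-.302,.04))
g=load("w1")
```

```text
0.066 [([0.3803, -0.3067], np.float32(29.989454)), ([0.3808, -0.2998], np.float32(30.128489))]
0.07 [([0.3798, -0.3062], np.float32(29.765547))]
0.074 [([0.3812, -0.3047], np.float32(29.72916))]
(593, array([-0.0257,  0.0348]), np.float64(126.5)) (584, array([-0.0262,  0.0338]), np.float64(127.9))
```

View pics/o2.png

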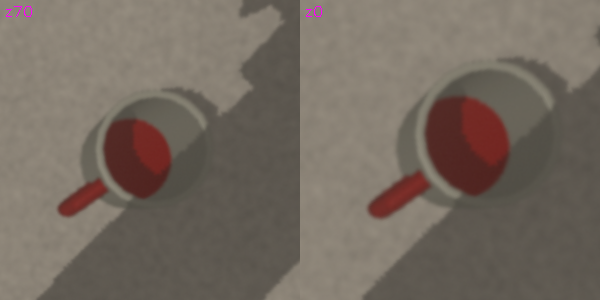

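The rim circle spans about x 97 to 211 and y 91 to 205 in the z70 crop, centre about (154,148), with the handle tip at (63,210). That gives mug axis ≈ (0.381,-0.305), height 70 mm, handle ≈ 123°.

Emit:
{"fn": "servo_tool", "kwargs": {
  "deltas": [
    [[100, 0, -0.002, -0.02, 7], [100, 0, 0, -0.035, 0], [100, 0, 0, -0.035, 0], [100, 0, 0, -0.035, 0], [100, 0, 0, -0.03, 0], [100, 0, 0, -0.02, 0], [100, 0, 0, -0.007, 0], [100, 0, 0, 0, 0]]
  ]
}}

```text
time: 2.6
tool_pos: [0.3822, -0.306, 0.0451]
tool_rot: [-0.0, 0.479, 0.878, 0.0]
contact_force: [0.2, -0.2, -1.3]
gripper_width: 1.004
grasp_force: 0.0
```

Emit:
{"fn": "servo_tool", "kwargs": {
  "deltas": [
    [[30, 0, 0, 0, 0], [30, 0, 0, 0, 0], [30, 0, 0, 0, 0], [30, 0, 0, 0, 0], [30, 0, 0, 0, 0], [30, 0, 0, 0, 0], [30, 0, 0, 0, 0], [30, 0, 0, 0, 0]]
  ]
}}

```text
time: 3.4
tool_pos: [0.3835, -0.3076, 0.0476]
tool_rot: [0.002, 0.479, 0.878, -0.001]
contact_force: [0.8, 0.1, 5.8]
gripper_width: 0.683
grasp_force: 64.6
```

Emit:
{"fn": "servo_tool", "kwargs": {
  "deltas": [
    [[30, 0, 0, 0.012, 0], [30, 0, 0, 0.03, 0], [30, 0.01, 0.02, 0.04, 0], [30, 0.01, 0.04, 0.025, 0], [30, 0.01, 0.045, 0.015, -5], [30, 0.01, 0.045, 0.01, -7], [30, 0.01, 0.045, 0, -7], [30, 0, 0.045, 0, -7]]
  ]
}}

```text
time: 4.2
tool_pos: [0.4324, -0.0651, 0.1785]
tool_rot: [0.001, 0.665, 0.747, 0.001]
contact_force: [0.7, -0.1, -1.3]
gripper_width: 0.678
grasp_force: 64.5
```

Emit:
{"fn": "servo_tool", "kwargs": {
  "deltas": [
    [[30, 0, 0.045, 0, -7], [30, 0, 0.045, 0, 0], [30, -0.01, 0.045, 0, 0], [30, -0.01, 0.045, 0, 0], [30, -0.01, 0.045, 0, 0], [30, -0.01, 0.035, 0, 0], [30, 0, 0.02, 0, 0], [30, 0, 0, 0, 0]]
  ]
}}

```text
time: 5.0
tool_pos: [0.391, 0.2143, 0.1775]
tool_rot: [-0.0, 0.706, 0.709, -0.0]
contact_force: [-1.4, -1.5, -1.4]
gripper_width: 0.676
grasp_force: 64.3
```

Run:
```python
from h import *
f=wrist("w3"); print(f["p"],f["q"])
im=f["pixels"]
o=ortho(f,.36,.29,.003)
cv2.imwrite("pics/w3.png",np.hstack([cv2.resize(im,(500,375)),cv2.resize(label(o,"pad z3"),(300,300)) if 0 else np.pad(label(o,"pad z3"),((0,75),(0,0),(0,0)))])[:,:,::-1])
```

```text
[0.39101681 0.21426371 0.17750738] [-2.88748342e-04  7.05630167e-01  7.08580253e-01 -8.98370164e-05]
```

View pics/w3.png

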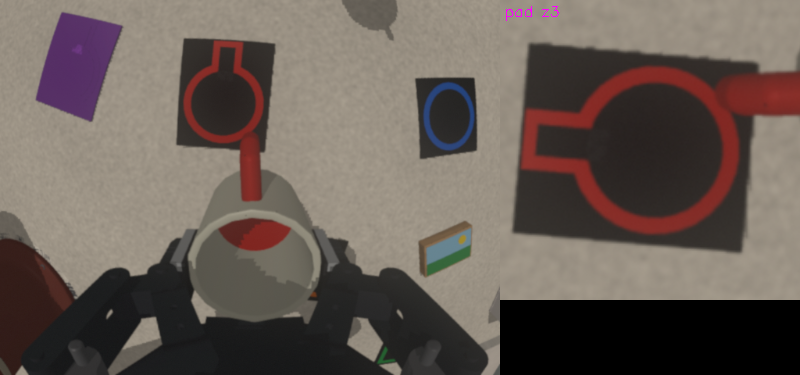

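The wrist view shows the mug upright in the grip with its handle pointing away at (250,165). The red pad_mug is at (223,100), with the plain purple sheet at (80,65) as the look-alike: only the red one has the outline. The crop puts the circle centre at (158,150) and the lug at (31,139).

```bash
cat > padmug.py <<'E'
from h import *
import sys
def padmug(f,x=.36,y=.286):
    im=ortho(f,x,y,.003); m=mask(im,"red").astype(np.uint8)
    cs,hi=cv2.findContours(m,cv2.RETR_CCOMP,cv2.CHAIN_APPROX_NONE)
    c=max((c for c,h in zip(cs,hi[0]) if h[3]>=0),key=cv2.contourArea)
    k=o2w(c[:,0],x,y)*1000
    # circle part: RANSAC-like trim
    ctr=k.mean(0); 
    from scipy.optimize import least_squares
    s=least_squares(lambda p:np.hypot(*(k-p[:2]).T)-p[2],[*ctr,34],loss="cauchy",f_scale=.7).x
    d=k-s[:2]; far=d[np.hypot(*d.T)>s[2]+4]; a=np.degrees(np.arctan2(*far.mean(0)[::-1])) if len(far) else None
    b=blob(im,"black"); r=cv2.minAreaRect((o2w(b[:,0],x,y)*1000).astype(np.float32))
    return s.round(1),a,np.round(r[0],1),np.round(r[1],1),r[2]
def inhand(f,dz):
    "handle line in the world: red pixels beyond the rim on plane z=tool+dz"
    p=f["p"];im=ortho(f,p[0],p[1],p[2]+dz); v,u=np.nonzero(mask(im,"red"))
    q=(o2w(np.stack([u,v],1),p[0],p[1])-p[:2])*1000; yaw=2*np.arctan2(f["q"][2],f["q"][1])
    t=q@np.array([[np.cos(yaw),-np.sin(yaw)],[np.sin(yaw),np.cos(yaw)]]) # x along tool x, y sideways (left)
    t=t[(t[:,0]>33)&(t[:,0]<62)&(abs(t[:,1])<25)]
    l=cv2.fitLine(t.astype(np.float32),cv2.DIST_HUBER,0,.01,.01).ravel()
    return round(np.degrees(yaw),1),len(t),t.mean(0).round(1),t[:,0].max().round(1),l.round(3)
E
python3 - <<'E'
from padmug import *
f=load("w3"); print(padmug(f)); 
for dz in(0,.012):print(inhand(f,dz))
p=f["p"]
for dz in(.015,.02,.025): print(rim(f,p[0],p[1],p[2]+dz))
E
```

```text
(array([359.8, 287.4,  33.7]), np.float64(84.97075303203097), array([365.7, 296.5]), array([87.2, 65.8]), 57.300540924072266)
(np.float64(90.2), 1266, array([49.8,  3.1]), np.float64(61.9), array([ 0.948,  0.32 , 47.869,  1.538], dtype=float32))
(np.float64(90.2), 1060, array([49.9,  1.8]), np.float64(61.8), array([ 0.973,  0.23 , 48.325,  0.764], dtype=float32))
[([0.3928, 0.215], np.float32(30.128109))]
[([0.3933, 0.219], np.float32(29.907724))]
[([0.3928, 0.221], np.float32(29.290712)), ([0.3908, 0.214], np.float32(30.068298))]
```

```bash
cat >> h.py <<'E'
def wworld(f):
    "wrist depth map -> world points"
    v,u=np.mgrid[:480,:640]; x=(u-f["cx"])/f["fx"];y=(v-f["cy"])/f["fy"]; th=np.hypot(x,y); k=np.tan(th)/np.maximum(th,1e-9)
    z=f["z_map"]; c=np.stack([x*k*z,y*k*z,z],-1); T=f["T_tool_cam"]
    R=Rn.from_quat(np.roll(f["q"],-1)).as_matrix(); return (c@T[:3,:3].T+T[:3,3])@R.T+f["p"]
E
python3 - <<'E'
from h import *
f=load("w3"); w=wworld(f); im=f["pixels"]; p=f["p"]
H=cv2.cvtColor(im,cv2.COLOR_RGB2HSV)
d=w-p; r=np.hypot(d[...,0],d[...,1]); g=(H[...,1]<70)&(H[...,2]>75)&(f["z_map"]>0)
top=g&(r<.045)&(d[...,2]>-.03)&(d[...,2]<.05)
print("z pct",np.percentile(d[top][:,2],[50,90,97,99]).round(4),top.sum())
zt=np.percentile(d[top][:,2],97)
m=top&(d[...,2]>zt-.006)
q=d[m][:,:2]*1000
from scipy.optimize import least_squares
s=least_squares(lambda a:np.hypot(*(q-a[:2]).T)-28,[0,3],loss="soft_l1").x
print(m.sum(),"rim centre rel TCP",s.round(1),"ranges",q.min(0).round(1),q.max(0).round(1))
red=((H[...,0]<8)|(H[...,0]>172))&(H[...,1]>110)&(d[...,2]>-.06)&(d[...,2]<.03)&(r>.03)&(r<.07)
h=d[red]*1000; print("handle",red.sum(),h.mean(0).round(1),h.min(0).round(1),h.max(0).round(1)); t=h[h[:,2]>h[:,2].max()-12];print(t.mean(0).round(1))
E
```

```text
z pct [0.0098 0.022  0.0228 0.0267] 20564
7266 rim centre rel TCP [1.8 5.2] ranges [-44.1 -26.3] [44.3 34.3]
handle 2150 [-0.1 47.4  7.6] [ -4.9  33.2 -22.1] [ 4.6 59.7 13.6]
[-0.  45.9  9.5]
```

Run:
```python
from h import *
from scipy.optimize import least_squares
f=load("w3"); w=wworld(f); d=(w-f["p"])*1000; H=cv2.cvtColor(f["pixels"],cv2.COLOR_RGB2HSV)
m=(f["z_map"]>0)&(H[...,1]<70)&(H[...,2]>75)&(d[...,2]>19)&(d[...,2]<25)&(abs(d[...,0])<24)&(np.hypot(d[...,0],d[...,1]-4)<34)
q=d[m][:,:2]; s=least_squares(lambda a:np.hypot(*(q-a[:2]).T)-a[2],[0,4,28],loss="soft_l1").x; print(m.sum(),s.round(2))
red=((H[...,0]<8)|(H[...,0]>172))&(H[...,1]>110)&(d[...,2]>-60)&(d[...,2]<20)&(np.hypot(d[...,0],d[...,1])>36)&(d[...,1]>36)&(d[...,1]<62)
h=d[red]; 
for a in range(36,60,4):
    t=h[(h[:,1]>=a)&(h[:,1]<a+4)]; print(a,len(t),np.round([t[:,0].min(),t[:,0].max(),np.median(t[:,0])],1))
```

```text
4149 [ 2.04  4.9  27.49]
36 304 [-3.8  4.6  0.6]
40 306 [-4.2  4.2  0.2]
44 311 [-4.2  4.2 -0.1]
48 318 [-4.5  3.8 -0.4]
52 375 [-4.8  3.9 -0.2]
56 366 [-4.9  3.8 -0.4]
```

Emit:
{"fn": "servo_tool", "kwargs": {
  "deltas": [
    [[30, -0.01, 0.015, 0, -4], [30, -0.01, 0.02, 0, -3.5], [30, -0.01, 0.02, -0.02, 0], [30, -0.004, 0.014, -0.025, 0], [30, 0, 0, -0.025, 0], [30, 0, 0, -0.015, 0], [30, 0, 0, 0, 0], [30, 0, 0, 0, 0]]
  ]
}}

```text
time: 5.85
tool_pos: [0.3584, 0.2806, 0.0926]
tool_rot: [0.0, 0.752, 0.659, -0.0]
contact_force: [0.3, -0.1, -0.9]
gripper_width: 0.677
grasp_force: 64.5
```

```bash
cat > mugrel.py <<'E'
from padmug import *
from scipy.optimize import least_squares
def mugrel(f):
    "mug axis (mm, world) and handle angle from wrist depth, mug standing with its top 22.5 mm above the TCP"
    w=wworld(f)*1000; yaw=2*np.arctan2(f["q"][2],f["q"][1]); c,s=np.cos(yaw),np.sin(yaw)
    M=np.array([[c,s,0],[s,-c,0],[0,0,1]]); d=(w-f["p"]*1000)@M.T   # tool x ahead, tool y
    H=cv2.cvtColor(f["pixels"],cv2.COLOR_RGB2HSV)
    m=(f["z_map"]>0)&(H[...,1]<70)&(H[...,2]>75)&(d[...,2]>19)&(d[...,2]<25)&(abs(d[...,1])<24)&(np.hypot(d[...,1],d[...,0]-4)<34)
    q=d[m][:,:2]; a=least_squares(lambda a:np.hypot(*(q-a[:2]).T)-a[2],[4,0,28],loss="soft_l1").x
    red=((H[...,0]<8)|(H[...,0]>172))&(H[...,1]>110)&(d[...,2]>-30)&(d[...,2]<20)&(d[...,0]>37)&(d[...,0]<58)&(abs(d[...,1])<20)
    h=d[red]; l=np.polyfit(h[:,0],h[:,1],1); tip=np.percentile(d[red|(red)][:,0],99.5)
    ang=np.degrees(yaw)-np.degrees(np.arctan(l[0]))
    ang2=np.degrees(yaw)-np.degrees(np.arctan2(np.polyval(l,47)-a[1],47-a[0]))
    return "axis",(f["p"][:2]*1000+(M[:2,:2].T@a[:2])).round(1),"rel tool",a.round(1),"handle",ang.round(1),ang2.round(1)
E
python3 - <<'E'
from mugrel import *
f=wrist("w4"); print(f["p"]); print(mugrel(load("w3"))); print(mugrel(f)); 
try: print(padmug(f))
except Exception as e: print(e)
cv2.imwrite("pics/w4.png",np.hstack([cv2.resize(f["pixels"],(500,375)),np.pad(label(ortho(f,.36,.286,.003),"pad z3"),((0,75),(0,0),(0,0)))])[:,:,::-1])
E
```

```text
[0.35839855 0.28060714 0.09259694]
('axis', array([393.1, 219.2]), 'rel tool', array([ 4.9,  2.1, 27.5]), 'handle', np.float64(92.2), np.float64(92.9))
('axis', array([360.9, 285.5]), 'rel tool', array([ 5.2,  1.9, 27.5]), 'handle', np.float64(84.3), np.float64(84.9))
(array([364.7, 337.8,   9.3]), np.float64(-68.3143525069993), array([392.6, 301.2]), array([100.7,  31.2]), 85.10090637207031)
```

View pics/w4.png

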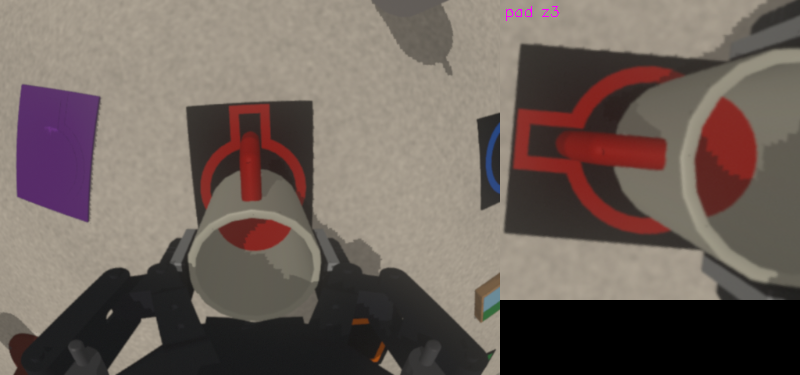

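The mug hangs over its pad with the handle at (250,165) inside the drawn lug (250,120). It is about 2 mm short in y.

Emit:
{"fn": "servo_tool", "kwargs": {
  "deltas": [
    [[30, -0.001, 0.0025, -0.01, 0], [30, 0, 0, -0.012, 0], [30, 0, 0, -0.01, 0], [30, 0, 0, -0.006, 0], [30, 0, 0, -0.002, 0], [30, 0, 0, -0.001, 0], [30, 0, 0, 0, 0], [30, 0, 0, 0, 0]]
  ]
}}

```text
time: 6.7
tool_pos: [0.3574, 0.2842, 0.0517]
tool_rot: [0.0, 0.752, 0.659, 0.0]
contact_force: [0.3, -1.0, -1.8]
gripper_width: 0.68
grasp_force: 64.5
```

Run:
```python
from mugrel import *
f=wrist("w5"); print(f["p"]); print(mugrel(f))
```

```text
[0.357372   0.28417036 0.05174574]
('axis', array([359.9, 289. ]), 'rel tool', array([ 5.1,  1.9, 27.5]), 'handle', np.float64(84.4), np.float64(85.0))
```

Emit:
{"fn": "servo_tool", "kwargs": {
  "deltas": [
    [[30, 0, -0.001, -0.001, 0], [30, 0, 0, -0.0005, 0], [30, 0, 0, -0.0005, 0], [30, 0, 0, 0, 0], [30, 0, 0, 0, 0], [30, 0, 0, 0, 0], [30, 0, 0, 0, 0], [30, 0, 0, 0, 0]]
  ]
}}

```text
time: 7.55
tool_pos: [0.3576, 0.2834, 0.0506]
tool_rot: [0.0, 0.752, 0.659, 0.0]
contact_force: [-2.2, -0.5, 6.3]
gripper_width: 0.676
grasp_force: 65.4
```

Emit:
{"fn": "servo_tool", "kwargs": {
  "deltas": [
    [[75, 0, 0, 0, 0], [85, 0, 0, 0, 0], [100, 0, 0, 0, 0], [100, 0, 0, 0, 0], [100, 0, 0, 0, 0], [100, 0, 0, 0.02, 0], [100, 0, 0, 0.04, 0], [100, 0, 0, 0.045, 0]]
  ]
}}

```text
time: 8.35
tool_pos: [0.3557, 0.2822, 0.1538]
tool_rot: [-0.0, 0.752, 0.659, -0.002]
contact_force: [0.9, -0.1, 0.0]
gripper_width: 1.003
grasp_force: 0.0
```

Run:
```python
from padmug import *
f=wrist("w6"); cv2.imwrite("pics/w6.png",f["pixels"][:,:,::-1])
```

Emit:
{"fn": "servo_tool", "kwargs": {
  "deltas": [
    [[100, 0.02, -0.01, 0.03, 0], [100, 0.04, -0.023, 0.01, -8], [100, 0.042, -0.024, 0.01, -8.5], [100, 0.042, -0.024, 0.01, -8.5], [100, 0.042, -0.024, 0.01, -8.5], [100, 0.042, -0.024, 0.01, -8.5], [100, 0.04, -0.023, 0.01, -8.5], [100, 0.036, -0.022, 0, -8.5]]
  ]
}}

```text
time: 9.2
tool_pos: [0.6637, 0.1076, 0.2459]
tool_rot: [0.0, 0.98, 0.2, 0.002]
contact_force: [-0.2, -0.2, 0.5]
gripper_width: 0.995
grasp_force: 0.0
```

View pics/w6.png

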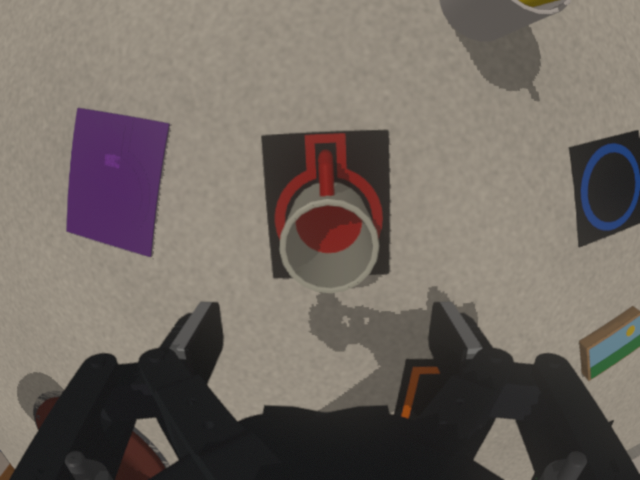

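Run:
```python
from mugrel import *
f=wrist("w7"); print(f["p"],f["q"])
a=ortho(f,.66,.108,.018);b=ortho(f,.6645,-.09,.003);c=ortho(f,.63,.286,.003);d=ortho(f,.45,.088,.003)
print("pphoto",rect(f,"green",.6645,-.09,.003)); print("pround",circ(f,"blue",.631,.286,.003)); print("psq",rect(f,"orange",.452,.088,.003))
cv2.imwrite("pics/o7.png",np.vstack([np.hstack([label(a,"photo"),label(b,"pphoto")]),np.hstack([label(c,"pround"),label(d,"psq")])])[:,:,::-1])
```

```text
[0.66370702 0.10755784 0.24589886] [2.16902507e-04 9.79722218e-01 2.00354219e-01 1.58583968e-03]
pphoto (664.2, -97.3, 107.4, 63.1, 177.5)
pround (array([630.8, 287.9]), array([83.8, 84. ]))
psq (452.2, 90.1, 82.2, 81.8, 168.9)
```

View pics/o7.png

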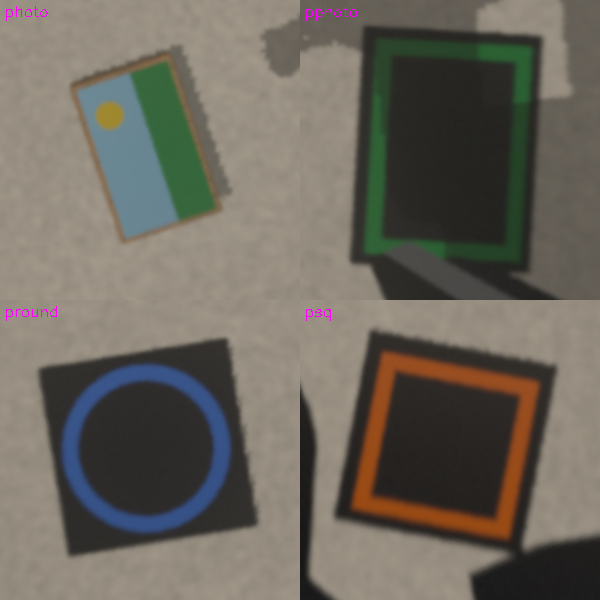

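The mug stands upright on its pad, with its handle at (327,170) inside the lug (326,140). Crop corners give the photo block's centre at about (145,148), so (0.661,0.110) with its long side at 18°.

Emit:
{"fn": "servo_tool", "kwargs": {
  "deltas": [
    [[100, -0.003, 0.0025, -0.03, -5], [100, 0, 0, -0.045, 0], [100, 0, 0, -0.045, 0], [100, 0, 0, -0.04, 0], [100, 0, 0, -0.035, 0], [100, 0, 0, -0.02, 0], [100, 0, 0, -0.01, 0], [100, 0, 0, -0.003, 0]]
  ]
}}

```text
time: 10.05
tool_pos: [0.6572, 0.1114, 0.0148]
tool_rot: [-0.0, 0.987, 0.161, -0.001]
contact_force: [-0.4, -0.2, 0.3]
gripper_width: 1.005
grasp_force: 0.0
```

Emit:
{"fn": "servo_tool", "kwargs": {
  "deltas": [
    [[75, 0, 0, 0, 0], [70, 0, 0, 0, 0], [50, 0, 0, 0, 0], [40, 0, 0, 0, 0], [30, 0, 0, 0, 0], [30, 0, 0, 0, 0], [30, 0, 0, 0, 0], [30, 0, 0, 0, 0]]
  ]
}}

```text
time: 10.85
tool_pos: [0.6598, 0.1116, 0.0188]
tool_rot: [0.0, 0.987, 0.161, 0.002]
contact_force: [0.5, 0.4, 5.9]
gripper_width: 0.609
grasp_force: 64.5
```

Emit:
{"fn": "servo_tool", "kwargs": {
  "deltas": [
    [[30, 0, 0, 0.015, 0], [30, 0, -0.005, 0.045, 0], [30, 0, -0.03, 0.035, -3], [30, 0, -0.04, 0.03, -6], [30, 0, -0.04, 0.02, -6], [30, 0, -0.04, 0, -6], [30, 0.003, -0.03, 0, 0], [30, 0, -0.015, 0, 0]]
  ]
}}

```text
time: 11.65
tool_pos: [0.6609, -0.091, 0.1622]
tool_rot: [0.0, 1.0, -0.023, 0.0]
contact_force: [0.0, 0.5, -1.4]
gripper_width: 0.613
grasp_force: 63.8
```

Run:
```python
from mugrel import *
f=wrist("w8"); print(f["p"],f["q"]); p=f["p"]
a=ortho(f,.6645,-.09,.003);b=ortho(f,p[0],p[1],p[2]+.0)
cv2.imwrite("pics/o8.png",np.vstack([np.hstack([label(a,"pphoto z3"),label(b,"block at tcp z")]),cv2.resize(f["pixels"],(400,300))[:,:].repeat(1,0) if 0 else np.pad(cv2.resize(f["pixels"],(400,300)),((0,0),(0,200),(0,0)))])[:,:,::-1])
w=(wworld(f)-p)*1000; yaw=2*np.arctan2(f["q"][2],f["q"][1]); print("yaw",np.degrees(yaw))
```

```text
[ 0.66089825 -0.09100315  0.16222738] [ 2.30793526e-04  9.99737088e-01 -2.29249460e-02  3.84056572e-04]
yaw -2.627235729293373
```

View pics/o8.png

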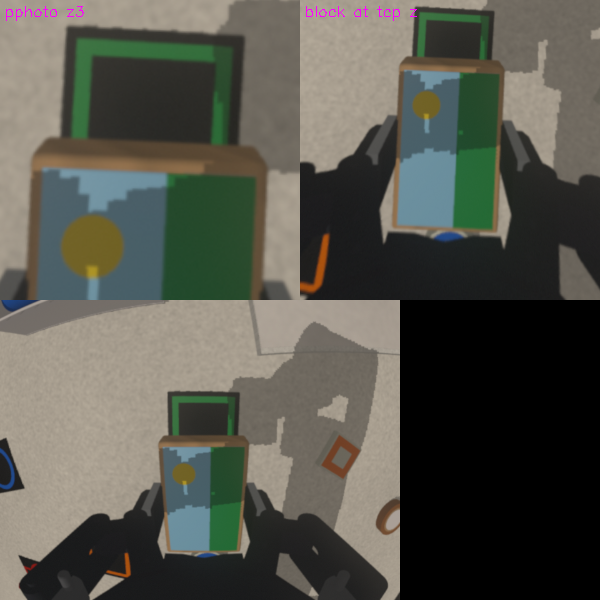

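The block hangs level in the grip, about parallel to the pad. The pad's far edge runs from (67,28) to (244,37) in its crop, and the block's corners are (101,68), (204,72), (93,230), (197,234) in the second crop. Depth will settle the block's offset.

```bash
cat >> h.py <<'E'
def topface(f,lo=-.012,hi=.012,r=60):
    "upper face of what is held: depth points near the TCP height, fingers cut off by |tool y|; tool-frame extents in mm"
    w=wworld(f); p=f["p"]; yaw=2*np.arctan2(f["q"][2],f["q"][1]); c,s=np.cos(yaw),np.sin(yaw)
    d=(w-p)@np.array([[c,s,0],[s,-c,0],[0,0,1]]).T*1000
    m=(f["z_map"]>0)&(d[...,2]>lo*1000)&(d[...,2]<hi*1000)&(np.hypot(d[...,0],d[...,1])<r)
    return d,m,np.degrees(yaw)
E
python3 - <<'E'
from h import *
f=load("w8"); d,m,yaw=topface(f)
H=cv2.cvtColor(f["pixels"],cv2.COLOR_RGB2HSV); m&=(H[...,1]>60)
q=d[m]; print("z",np.percentile(q[:,2],[5,50,95]).round(1))
zm=np.median(q[:,2]); q=q[abs(q[:,2]-zm)<3]
r=cv2.minAreaRect(q[:,:2].astype(np.float32)); print(r,len(q)); 
print("tilt",np.linalg.lstsq(np.c_[q[:,:2],np.ones(len(q))],q[:,2],rcond=None)[0].round(3))
E
```

```text
z [-2.3 -0.7  0.4]
((-0.3213768005371094, -0.9229850769042969), (54.261627197265625, 84.86005401611328), 89.9051742553711) 22801
tilt [-0.003  0.006 -0.681]
```

Emit:
{"fn": "servo_tool", "kwargs": {
  "deltas": [
    [[30, 0.003, 0.0005, -0.02, 0], [30, 0, 0, -0.035, 0], [30, 0, 0, -0.035, 0], [30, 0, 0, -0.025, 0], [30, 0, 0, -0.015, 0], [30, 0, 0, -0.006, 0], [30, 0, 0, -0.002, 0], [30, 0, 0, 0, 0]]
  ]
}}

```text
time: 12.5
tool_pos: [0.665, -0.088, 0.0247]
tool_rot: [0.0, 1.0, -0.022, 0.001]
contact_force: [-0.9, 0.0, -0.6]
gripper_width: 0.61
grasp_force: 63.8
```

Emit:
{"fn": "servo_tool", "kwargs": {
  "deltas": [
    [[30, 0, 0, -0.001, 0], [30, 0, 0, -0.001, 0], [30, 0, 0, -0.0005, 0], [30, 0, 0, 0, 0], [30, 0, 0, 0, 0], [30, 0, 0, 0, 0], [30, 0, 0, 0, 0], [30, 0, 0, 0, 0]]
  ]
}}

```text
time: 13.3
tool_pos: [0.6646, -0.0882, 0.0218]
tool_rot: [0.0, 1.0, -0.022, 0.001]
contact_force: [-1.8, 0.4, 6.0]
gripper_width: 0.611
grasp_force: 64.5
```

Emit:
{"fn": "servo_tool", "kwargs": {
  "deltas": [
    [[30, 0, 0, 0.003, 0], [30, 0, -0.002, 0, 0], [30, 0, 0, 0, 0], [30, 0, 0, 0, 0], [30, 0, 0, -0.0015, 0], [30, 0, 0, -0.0015, 0], [30, 0, 0, 0, 0], [30, 0, 0, 0, 0]]
  ]
}}

```text
time: 14.1
tool_pos: [0.6643, -0.0901, 0.0218]
tool_rot: [0.0, 1.0, -0.022, 0.0]
contact_force: [-3.3, 1.6, 4.6]
gripper_width: 0.611
grasp_force: 64.4
```

Emit:
{"fn": "servo_tool", "kwargs": {
  "deltas": [
    [[72, 0, 0, 0, 0], [85, 0, 0, 0, 0], [100, 0, 0, 0, 0], [100, 0, 0, 0, 0], [100, 0, 0, 0.015, 0], [100, 0, 0, 0.04, 0], [100, 0, 0, 0.045, 0], [100, 0, -0.02, 0.045, 0]]
  ]
}}

```text
time: 14.9
tool_pos: [0.6638, -0.1084, 0.1681]
tool_rot: [-0.0, 1.0, -0.02, -0.0]
contact_force: [1.3, -0.8, 0.2]
gripper_width: 1.002
grasp_force: 0.0
```

Emit:
{"fn": "servo_tool", "kwargs": {
  "deltas": [
    [[100, -0.005, -0.03, 0.025, -5], [100, -0.005, -0.04, 0.015, -5.5], [100, -0.005, -0.04, 0.015, -5.5], [100, -0.005, -0.03, 0, -5.5], [100, -0.005, -0.025, 0, -5.5], [100, -0.005, -0.012, 0, 0], [100, 0, 0, 0, 0], [100, 0, 0, 0, 0]]
  ]
}}

```text
time: 15.7
tool_pos: [0.6341, -0.2862, 0.221]
tool_rot: [-0.0, 0.967, -0.254, 0.0]
contact_force: [0.9, 1.5, -0.0]
gripper_width: 1.002
grasp_force: 0.0
```

```bash
cat >> h.py <<'E'
def wtri(fs,uvw):
    "triangulate one feature seen by several wrist frames: each given as its place (x,y) on a common plane z"
    rays=[]
    for f,(x,y,z) in zip(fs,uvw):
        R=Rn.from_quat(np.roll(f["q"],-1)).as_matrix(); o=R@f["T_tool_cam"][:3,3]+f["p"]; d=np.array([x,y,z])-o; rays.append((o,d/np.linalg.norm(d)))
    return meet(rays)
E
python3 - <<'E'
from h import *
f=wrist("w9"); print(f["p"],f["q"],2*np.degrees(np.arctan2(f["q"][2],f["q"][1])))
r=rect(f,"orange",.632,-.288,.014);print("tile",r)
g=load("w1"); r1=rect(g,"orange",.632,-.288,.014); print(wtri([f,g],[(r[0]/1e3,r[1]/1e3,.014),(r1[0]/1e3,r1[1]/1e3,.014)]))
print("pphoto",rect(f,"green",.664,-.09,.003))
a=ortho(f,.632,-.288,.014);b=ortho(f,.664,-.09,.003)
cv2.imwrite("pics/o9.png",np.hstack([label(a,"tile"),label(b,"pphoto")])[:,:,::-1])
E
```

```text
[ 0.63408482 -0.28624223  0.22102014] [-3.53468948e-04  9.67253195e-01 -2.53813181e-01  4.11640348e-06] -29.40654575753551
tile (631.8, -286.8, 48.9, 48.8, 60.3)
(array([ 0.63177199, -0.28676268,  0.01381778]), [np.float64(2.035929501268346e-05), np.float64(2.0359295012702468e-05)])
pphoto (664.0, -89.1, 109.1, 79.1, 176.5)
```

View pics/o9.png

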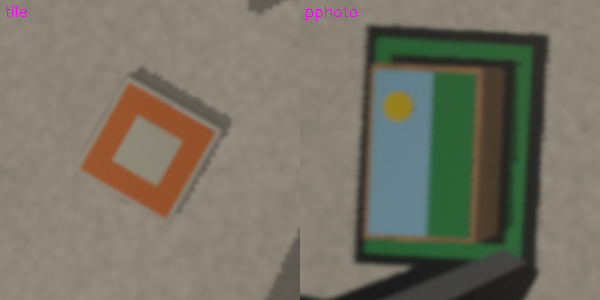

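The tile crop shows it centred at about (150,150) and unobstructed. The block lies inside the green outline, but its right gap looks wide, so I will check it numerically.

Run:
```python
from h import *
f=load("w9"); w=wworld(f)*1000
m=(f["z_map"]>0)&(w[...,2]>18)&(w[...,2]<25)&(abs(w[...,0]-664)<60)&(abs(w[...,1]+89)<45)
n,L,st,_=cv2.connectedComponentsWithStats(m.astype(np.uint8)); m=L==1+np.argmax(st[1:,4])
print(np.median(w[m][:,2]),cv2.minAreaRect(w[m][:,:2].astype(np.float32)))
```

```text
21.44109473564057 ((664.2159423828125, -89.33450317382812), (55.490596771240234, 84.51583099365234), 87.23954010009766)
```

Emit:
{"fn": "servo_tool", "kwargs": {
  "deltas": [
    [[100, -0.002, -0.001, -0.03, 0], [100, 0, 0, -0.045, 0], [100, 0, 0, -0.045, 0], [100, 0, 0, -0.035, 0], [100, 0, 0, -0.025, 0], [100, 0, 0, -0.015, 0], [100, 0, 0, -0.006, 0], [100, 0, 0, -0.003, 0]]
  ]
}}

```text
time: 16.55
tool_pos: [0.6327, -0.2877, 0.0173]
tool_rot: [0.0, 0.967, -0.254, 0.0]
contact_force: [0.2, 0.4, -0.9]
gripper_width: 0.999
grasp_force: 0.0
```

Emit:
{"fn": "servo_tool", "kwargs": {
  "deltas": [
    [[80, 0, 0, 0, 0], [70, 0, 0, 0, 0], [50, 0, 0, 0, 0], [40, 0, 0, 0, 0], [30, 0, 0, 0, 0], [30, 0, 0, 0, 0], [30, 0, 0, 0, 0], [30, 0, 0, 0, 0]]
  ]
}}

```text
time: 17.35
tool_pos: [0.6335, -0.2889, 0.0193]
tool_rot: [0.0, 0.967, -0.255, 0.002]
contact_force: [-0.7, 0.2, 6.0]
gripper_width: 0.628
grasp_force: 63.7
```

Emit:
{"fn": "servo_tool", "kwargs": {
  "deltas": [
    [[75, 0, 0, 0, 0], [75, 0, 0, 0, 0], [75, 0, 0, -0.002, 0], [75, 0, 0, -0.002, 0], [30, 0, 0, 0, 0], [30, 0, 0, 0, 0], [30, 0, 0, 0, 0], [30, 0, 0, 0, 0]]
  ]
}}

```text
time: 18.15
tool_pos: [0.6317, -0.2878, 0.0122]
tool_rot: [-0.0, 0.967, -0.255, -0.0]
contact_force: [0.1, 0.5, -0.5]
gripper_width: 0.64
grasp_force: 64.6
```

Emit:
{"fn": "servo_tool", "kwargs": {
  "deltas": [
    [[30, 0, 0, 0.01, 0], [30, 0, 0, 0.04, 0], [30, -0.01, 0.02, 0.04, 0], [30, -0.015, 0.035, 0.025, 3], [30, -0.02, 0.04, 0.015, 4], [30, -0.02, 0.044, 0, 4], [30, -0.02, 0.045, 0, 4], [30, -0.02, 0.045, 0, 3.3]]
  ]
}}

```text
time: 18.95
tool_pos: [0.5262, -0.0576, 0.1438]
tool_rot: [-0.0, 0.995, -0.097, 0.001]
contact_force: [0.5, 0.8, -1.1]
gripper_width: 0.638
grasp_force: 64.7
```

Emit:
{"fn": "servo_tool", "kwargs": {
  "deltas": [
    [[30, -0.02, 0.045, 0, 0], [30, -0.02, 0.045, 0, 0], [30, -0.02, 0.045, 0, 0], [30, -0.015, 0.014, 0, 0], [30, 0, 0, 0, 0], [30, 0, 0, 0, 0], [30, 0, 0, 0, 0], [30, 0, 0, 0, 0]]
  ]
}}

```text
time: 19.75
tool_pos: [0.4528, 0.089, 0.1431]
tool_rot: [0.0, 0.995, -0.098, 0.0]
contact_force: [0.4, -0.8, -0.1]
gripper_width: 0.632
grasp_force: 64.7
```

```bash
cat > held.py <<'E'
from h import *
def held(f,off,thick=.014):
    "flat thing held: top face relative to TCP, by depth, around expected dz=off"
    d,m,yaw=topface(f,off-.006,off+.006,45); H=cv2.cvtColor(f["pixels"],cv2.COLOR_RGB2HSV)
    m&=(H[...,2]>70)
    n,L,st,_=cv2.connectedComponentsWithStats(m.astype(np.uint8)); m=L==1+np.argmax(st[1:,4])
    q=d[m]; zm=np.median(q[:,2]); q=q[abs(q[:,2]-zm)<2.5]
    r=cv2.minAreaRect(q[:,:2].astype(np.float32)); c=np.radians(yaw)
    M=np.array([[np.cos(c),np.sin(c)],[np.sin(c),-np.cos(c)]])
    print("yaw %.1f top dz %.1f"%(yaw,zm),"tool rect",np.round(r[0],1),np.round(r[1],1),round(r[2],1),"world centre",(f["p"][:2]*1000+M@np.array(r[0])).round(1),"z",f["p"][2].round(4))
    print("tilt",np.linalg.lstsq(np.c_[q[:,:2],np.ones(len(q))],q[:,2],rcond=None)[0].round(3))
E
python3 - <<'E'
from held import *
f=wrist("w10"); held(f,.002)
p=f["p"]; x,y=rect(f,"orange",p[0],p[1],p[2]+.002,.06)[:2]; print("border",rect(f,"orange",p[0],p[1],p[2]+.002,.06))
a=ortho(f,.452,.09,.003);b=ortho(f,p[0],p[1],p[2]+.002)
cv2.imwrite("pics/o10.png",np.hstack([label(a,"psq"),label(b,"tile")])[:,:,::-1])
E
```

```text
yaw -11.3 top dz 1.9 tool rect [0.6 0.1] [69.1 57. ] 89.5 world centre [453.3  88.8] z 0.1431
tilt [-2.000e-03 -1.000e-03  1.938e+00]
border (453.5, 89.9, 49.7, 49.6, 168.9)
```

View pics/o10.png

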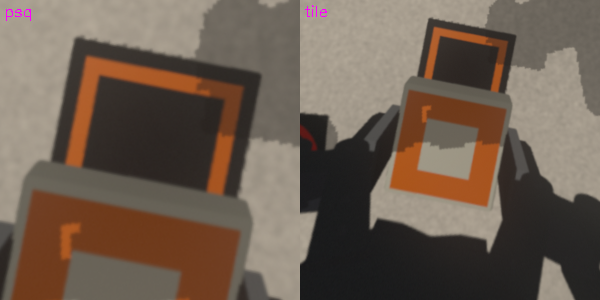

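The tile is held flat and parallel to the pad. The pad's far corners are (75,38) and (260,73), giving a pad centre of (0.452,0.090). The tile is 1.4 mm off in x.

Emit:
{"fn": "servo_tool", "kwargs": {
  "deltas": [
    [[30, -0.0015, 0.0005, -0.02, 0], [30, 0, 0, -0.035, 0], [30, 0, 0, -0.035, 0], [30, 0, 0, -0.02, 0], [30, 0, 0, -0.01, 0], [30, 0, 0, -0.004, 0], [30, 0, 0, 0, 0], [30, 0, 0, 0, 0]]
  ]
}}

```text
time: 20.6
tool_pos: [0.4519, 0.0904, 0.0202]
tool_rot: [-0.0, 0.995, -0.098, 0.001]
contact_force: [-0.7, 1.8, -0.1]
gripper_width: 0.639
grasp_force: 64.7
```

Emit:
{"fn": "servo_tool", "kwargs": {
  "deltas": [
    [[30, 0, 0, -0.001, 0], [30, 0, 0, -0.001, 0], [30, 0, 0, -0.001, 0], [30, 0, 0, 0, 0], [30, 0, 0, 0, 0], [30, 0, 0, 0, 0], [30, 0, 0, 0, 0], [30, 0, 0, 0, 0]]
  ]
}}

```text
time: 21.4
tool_pos: [0.4505, 0.0905, 0.0158]
tool_rot: [-0.0, 0.995, -0.098, -0.0]
contact_force: [-0.7, -0.2, -0.5]
gripper_width: 0.634
grasp_force: 64.7
```

Emit:
{"fn": "servo_tool", "kwargs": {
  "deltas": [
    [[30, 0.001, -0.0005, 0, 0], [30, 0, 0, -0.0005, 0], [30, 0, 0, -0.0005, 0], [30, 0, 0, -0.0005, 0], [30, 0, 0, 0, 0], [30, 0, 0, 0, 0], [30, 0, 0, 0, 0], [30, 0, 0, 0, 0]]
  ]
}}

```text
time: 22.2
tool_pos: [0.4517, 0.0899, 0.0151]
tool_rot: [0.0, 0.995, -0.098, -0.0]
contact_force: [-3.2, -0.4, 6.6]
gripper_width: 0.636
grasp_force: 65.6
```

Emit:
{"fn": "servo_tool", "kwargs": {
  "deltas": [
    [[75, 0, 0, 0, 0], [85, 0, 0, 0, 0], [100, 0, 0, 0, 0], [100, 0, 0, 0, 0], [100, 0, 0, 0.015, 0], [100, 0, 0, 0.04, 0], [100, 0, -0.01, 0.045, 0], [100, 0, -0.03, 0.035, 0]]
  ]
}}

```text
time: 23.0
tool_pos: [0.452, 0.0508, 0.1518]
tool_rot: [-0.0, 0.995, -0.096, 0.001]
contact_force: [0.8, 0.2, 0.5]
gripper_width: 1.002
grasp_force: 0.0
```

Emit:
{"fn": "servo_tool", "kwargs": {
  "deltas": [
    [[100, 0.001, -0.035, 0.03, 0], [100, 0.001, -0.04, 0.02, 0], [100, 0.001, -0.035, 0, 0], [100, 0.001, -0.02, 0, 0], [100, 0.001, -0.007, 0, 0], [100, 0, 0, 0, 0], [100, 0, 0, 0, 0], [100, 0, 0, 0, 0]]
  ]
}}

```text
time: 23.8
tool_pos: [0.4564, -0.086, 0.199]
tool_rot: [-0.0, 0.995, -0.097, -0.0]
contact_force: [0.1, 0.5, 0.2]
gripper_width: 0.999
grasp_force: 0.0
```

Run:
```python
from h import *
f=wrist("w11"); print(f["p"]); g=load("w1")
c,c1=circ(f,"blue",.458,-.088,.014),circ(g,"blue",.458,-.088,.014); print(c)
print(wtri([f,g],[(*c[0]/1e3,.014),(*c1[0]/1e3,.014)]))
def top(x,y,z,h=45):
    w=wworld(f)*1000; m=(f["z_map"]>0)&(abs(w[...,2]-z)<3)&(abs(w[...,0]-x)<h)&(abs(w[...,1]-y)<h)
    n,L,st,_=cv2.connectedComponentsWithStats(m.astype(np.uint8)); m=L==1+np.argmax(st[1:,4]); return cv2.minAreaRect(w[m][:,:2].astype(np.float32))
print("tile",top(452,90,17))
a=ortho(f,.452,.09,.017)
cv2.imwrite("pics/o11.png",np.hstack([label(a,"psq"),label(ortho(f,.458,-.088,.014),"coaster")])[:,:,::-1])
```

```text
[ 0.45644302 -0.08597031  0.19896695]
(array([457.5, -87.1]), array([50.4, 50.5]))
(array([ 0.45751311, -0.08706943,  0.01415131]), [np.float64(4.269872574467614e-05), np.float64(4.2698725744754925e-05)])
tile ((453.1373291015625, 90.7520523071289), (57.11740493774414, 55.95957565307617), 78.89338684082031)
```

View pics/o11.png

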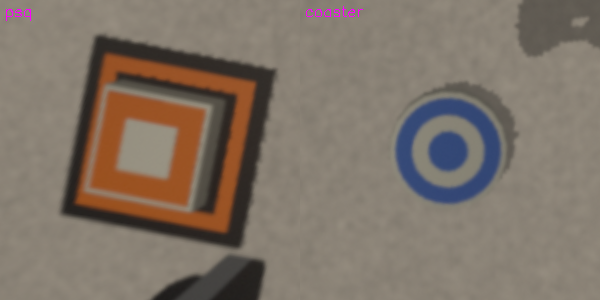

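The tile sits flat inside the orange outline, 1 mm from its centre, and the coaster is at (448,150) in its crop, standing clear.

Emit:
{"fn": "servo_tool", "kwargs": {
  "deltas": [
    [[100, 0.001, -0.001, -0.025, 0], [100, 0, 0, -0.04, 0], [100, 0, 0, -0.04, 0], [100, 0, 0, -0.035, 0], [100, 0, 0, -0.025, 0], [100, 0, 0, -0.012, 0], [100, 0, 0, -0.007, 0], [100, 0, 0, -0.001, 0]]
  ]
}}

```text
time: 24.65
tool_pos: [0.4578, -0.0878, 0.0144]
tool_rot: [-0.0, 0.995, -0.097, 0.0]
contact_force: [-0.3, -0.4, 0.0]
gripper_width: 1.0
grasp_force: 0.0
```

Emit:
{"fn": "servo_tool", "kwargs": {
  "deltas": [
    [[80, 0, 0, 0, 0], [75, 0, 0, 0, 0], [70, 0, 0, 0, 0], [40, 0, 0, 0, 0], [30, 0, 0, 0, 0], [30, 0, 0, 0, 0], [30, 0, 0, 0, 0], [30, 0, 0, 0, 0]]
  ]
}}

```text
time: 25.45
tool_pos: [0.4588, -0.0885, 0.0164]
tool_rot: [0.0, 0.995, -0.098, 0.001]
contact_force: [-2.7, 0.5, 8.8]
gripper_width: 0.669
grasp_force: 62.2
```

Emit:
{"fn": "servo_tool", "kwargs": {
  "deltas": [
    [[77, 0, 0, 0, 0], [77, 0, 0, 0, 0], [77, 0, 0, -0.001, 0], [77, 0, 0, 0, 0], [30, 0, 0, 0, 0], [30, 0, 0, 0, 0], [30, 0, 0, 0, 0], [30, 0, 0, 0, 0]]
  ]
}}

```text
time: 26.25
tool_pos: [0.4579, -0.0882, 0.0137]
tool_rot: [0.0, 0.995, -0.098, 0.0]
contact_force: [-0.6, 0.1, 4.5]
gripper_width: 0.672
grasp_force: 64.2
```

Emit:
{"fn": "servo_tool", "kwargs": {
  "deltas": [
    [[30, 0, 0, 0.01, 0], [30, 0, 0, 0.04, 0], [30, 0.01, 0.02, 0.04, 0], [30, 0.02, 0.035, 0.025, 3], [30, 0.02, 0.04, 0.015, 0], [30, 0.02, 0.044, 0, 0], [30, 0.02, 0.045, 0, 0], [30, 0.02, 0.045, 0, 0]]
  ]
}}

```text
time: 27.05
tool_pos: [0.5677, 0.1429, 0.1435]
tool_rot: [0.0, 0.997, -0.071, 0.0]
contact_force: [0.7, -0.6, -0.7]
gripper_width: 0.67
grasp_force: 64.4
```

Emit:
{"fn": "servo_tool", "kwargs": {
  "deltas": [
    [[30, 0.02, 0.045, 0, 0], [30, 0.02, 0.045, 0, 0], [30, 0.015, 0.035, 0, 0], [30, 0.009, 0.022, 0, 0], [30, 0, 0, 0, 0], [30, 0, 0, 0, 0], [30, 0, 0, 0, 0], [30, 0, 0, 0, 0]]
  ]
}}

```text
time: 27.85
tool_pos: [0.6312, 0.2868, 0.1433]
tool_rot: [0.0, 0.997, -0.072, -0.0]
contact_force: [-0.4, 0.9, -1.3]
gripper_width: 0.671
grasp_force: 64.4
```

Run:
```python
from held import *
f=wrist("w12"); held(f,.001); p=f["p"]
for dz in(-.001,.001,.002): print("rings",circ(f,"blue",p[0],p[1],p[2]+dz))
b=blob(ortho(f,.631,.288,.003),"black")
a=ortho(f,.631,.288,.003);b=ortho(f,p[0],p[1],p[2]+.001)
cv2.imwrite("pics/o12.png",np.hstack([label(a,"pround"),label(b,"coaster")])[:,:,::-1])
```

```text
yaw -8.3 top dz 0.4 tool rect [ 0.4 -0.9] [57.8 59.9] 89.5 world centre [631.7 287.7] z 0.1433
tilt [-0.006 -0.002  0.429]
rings (array([630.9, 287.9]), array([52.1, 52.2]))
rings (array([632.1, 287.7]), array([51.2, 51.4]))
rings (array([632.6, 287.6]), array([50.9, 51. ]))
```

View pics/o12.png

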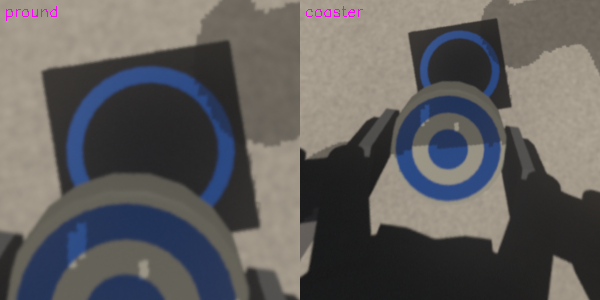

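The coaster is level in the grip. The pad circle spans 66 to 235 by 66 to 234 in its crop, giving a centre of (0.631,0.2875), within 1 mm of the held coaster.

Emit:
{"fn": "servo_tool", "kwargs": {
  "deltas": [
    [[30, -0.0005, 0, -0.02, 0], [30, 0, 0, -0.035, 0], [30, 0, 0, -0.035, 0], [30, 0, 0, -0.02, 0], [30, 0, 0, -0.01, 0], [30, 0, 0, -0.003, 0], [30, 0, 0, 0, 0], [30, 0, 0, 0, 0]]
  ]
}}

```text
time: 28.7
tool_pos: [0.6324, 0.2883, 0.0224]
tool_rot: [-0.001, 0.997, -0.072, 0.001]
contact_force: [-0.2, 0.2, -0.7]
gripper_width: 0.672
grasp_force: 64.4
```

Emit:
{"fn": "servo_tool", "kwargs": {
  "deltas": [
    [[30, 0, 0, -0.001, 0], [30, 0, 0, -0.001, 0], [30, 0, 0, -0.0005, 0], [30, 0, 0, -0.0005, 0], [30, 0, 0, 0, 0], [30, 0, 0, 0, 0], [30, 0, 0, 0, 0], [30, 0, 0, 0, 0]]
  ]
}}

```text
time: 29.5
tool_pos: [0.631, 0.288, 0.0173]
tool_rot: [-0.0, 0.997, -0.071, -0.0]
contact_force: [0.6, 0.4, -0.6]
gripper_width: 0.672
grasp_force: 64.4
```

Emit:
{"fn": "servo_tool", "kwargs": {
  "deltas": [
    [[30, 0, -0.001, 0, 0], [30, 0, 0, -0.0005, 0], [30, 0, 0, -0.0005, 0], [30, 0, 0, -0.0005, 0], [30, 0, 0, 0, 0], [30, 0, 0, 0, 0], [30, 0, 0, 0, 0], [30, 0, 0, 0, 0]]
  ]
}}

```text
time: 30.3
tool_pos: [0.6313, 0.287, 0.0167]
tool_rot: [0.0, 0.997, -0.071, 0.0]
contact_force: [-2.4, -1.9, 5.7]
gripper_width: 0.67
grasp_force: 65.0
```

Emit:
{"fn": "servo_tool", "kwargs": {
  "deltas": [
    [[77, 0, 0, 0, 0], [88, 0, 0, 0, 0], [100, 0, 0, 0, 0], [100, 0, 0, 0, 0], [100, 0, 0, 0.015, 0], [100, 0, 0, 0.04, 0], [100, 0, 0, 0.045, 0], [100, -0.01, -0.01, 0.045, 0]]
  ]
}}

```text
time: 31.1
tool_pos: [0.6215, 0.2775, 0.1635]
tool_rot: [-0.0, 0.997, -0.071, 0.001]
contact_force: [1.3, -0.5, 0.9]
gripper_width: 1.002
grasp_force: 0.0
```

Emit:
{"fn": "servo_tool", "kwargs": {
  "deltas": [
    [[100, -0.02, -0.02, 0.035, 0], [100, -0.025, -0.025, 0.03, 8], [100, -0.025, -0.025, 0.02, 8], [100, -0.025, -0.02, 0.01, 8], [100, -0.02, -0.015, 0, 8], [100, -0.01, 0, 0, 8], [100, 0, 0, 0, 8], [100, 0, 0, 0, 0]]
  ]
}}

```text
time: 31.9
tool_pos: [0.4959, 0.1719, 0.2572]
tool_rot: [0.0, 0.94, 0.34, 0.001]
contact_force: [0.1, -0.2, -0.2]
gripper_width: 1.0
grasp_force: 0.0
```

Run:
```python
from padmug import *
from scipy.optimize import least_squares
f=wrist("w13"); print(f["p"]); w=wworld(f)*1000
def top(x,y,z,h=45):
    m=(f["z_map"]>0)&(abs(w[...,2]-z)<3)&(abs(w[...,0]-x)<h)&(abs(w[...,1]-y)<h)
    n,L,st,_=cv2.connectedComponentsWithStats(m.astype(np.uint8)); m=L==1+np.argmax(st[1:,4]); return cv2.minAreaRect(w[m][:,:2].astype(np.float32))
print("coaster",top(631,288,17),"rings",circ(f,"blue",.631,.288,.017))
H=cv2.cvtColor(f["pixels"],cv2.COLOR_RGB2HSV)
m=(f["z_map"]>0)&(H[...,1]<90)&(abs(w[...,2]-72)<3)&(np.hypot(w[...,0]-360,w[...,1]-287)<36); q=w[m][:,:2]
print("mug rim",m.sum(),least_squares(lambda a:np.hypot(*(q-a[:2]).T)-a[2],[360,287,28],loss="soft_l1").x.round(1),np.median(w[m][:,2]),q.min(0),q.max(0))
m=(f["z_map"]>0)&((H[...,0]<8)|(H[...,0]>172))&(H[...,1]>110)&(w[...,2]>30)&(w[...,2]<70)&(np.hypot(w[...,0]-360,w[...,1]-287)>35)&(np.hypot(w[...,0]-360,w[...,1]-287)<62)
h=w[m].mean(0)if m.any() else None; print("handle",m.sum(),h)
tiles=[ortho(f,.631,.288,.017),ortho(f,.36,.29,.07),ortho(f,.452,.09,.017)]
cv2.imwrite("pics/o13.png",np.vstack([np.hstack(tiles[:2]),np.hstack([tiles[2],np.pad(cv2.resize(f["pixels"],(300,225)),((0,75),(0,0),(0,0)))])])[:,:,::-1])
```

```text
[0.49585717 0.17186868 0.25722851]
coaster ((631.6467895507812, 288.0171813964844), (58.04853820800781, 59.431522369384766), 87.28419494628906) rings (array([627.8, 285.1]), array([79.1, 81.3]))
mug rim 752 [361.1 287.3  27.8] 72.08247852348993 [330.29081838 257.97493021] [390.3047897  317.54918055]
handle 218 [366.59103929 332.6073422   52.13778756]
```

View pics/o13.png

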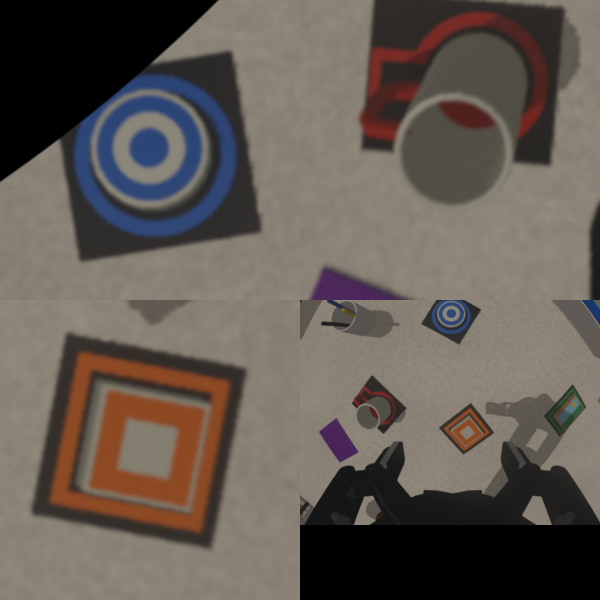

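All four blanks are on their pads: the coaster is at (150,150) in its crop, the mug stands upright at (455,148), and the tile is at (148,440). The offsets are about 1 mm, and the pen cup at (345,318) is untouched.

```bash
python3 -c "
from plant import manip; print(manip.job_done())"
```

```text
the job is handed in; nothing more can be done
None
```

The mug, coaster, tile and photo block are each on their own pad, measured within about 1 mm of the outline centres and turned to fit; the pen cup was not touched and the job is handed in.

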